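# Fish the fallen screw cap out from between the storage tins

## Robot

A 6-joint arm with a two-finger parallel gripper is mounted at the origin on a cart in front of the work surface, level with it; the furniture and walls round the work are solid. World frame = base frame: x ahead of the robot, y to its left, z up, the work surface at z = 0. Lengths are in mm, angles in rad, forces in N, time in s.
With the tool pointing down it reaches from about 275 to 1000 mm from the base axis. Payload 8.4 kg.
Tool frame: the origin (TCP) lies where the fingers leave the gripper's body, on its centre line; the fingertips stand 73 mm ahead of it and the grasp point (between the pads) lies 54 mm ahead of it (grip_point_offset is the distance from the TCP to the grasp point, in mm); z points along the fingers, y is the direction in which the jaws open and shut (so a half turn about z gives the same grasp; the last joint's range is limited). The gripper opens to 85 mm and grips with 20 to 120 N. Pads are 22 mm wide; open, the fingers measure 114 mm over their backs; the gripper's body (76 mm by 85 mm) begins 54 mm behind the grasp point. The pads swing forward as they close: fully open they stand 13 mm farther back than shut.
Start: joints at [-1.247, 0.353, 1.633, -0, 1.155, -0.002], TCP at [200.04, -592.125, 303.881] pointing down, gripper open.
Joint ranges: [-2.63, 2.63], [-0.92, 2.1], [0.06, 2.66], [-1.3, 4.44], [0, 2.69], [-3.02, 3.02]. Speed limits (rad/s): [2.22, 2.22, 2.79, 3.14, 3.14, 3.14].

## Interface

Orientations are given as [roll, pitch, yaw] about the fixed x, y, z axes, in that order (R = Rz(yaw) Ry(pitch) Rx(roll)).
In Python, from rig import sense, grab_frame, sign_off, grip_point_offset gives the robot as it stands. The module is installed in compiled form; this text tells all that it offers.
- The arm moves only by the tool drive_tool, never from a script. Its argument "targets" is one flat list of numbers, 7 for each row, row after row: the shift along the tool's x, y, z in m, then the turn, a rotation vector about the tool's x, y, z in rad, then the opening, from 0 (shut) to 1 (fully open). In form: [tx, ty, tz, wx, wy, wz, grip, tx, ty, tz, wx, wy, wz, grip, ...]. A call has 1 to 12 rows; each row is the pose to reach, as a shift and turn from the pose commanded when the call began, along the tool's axes at that moment; what a row does not reach only later rows make up. A row lasts 1/12 s, in which the tool goes at most 41.7 mm and 7.16 degrees, less where a joint would pass 70% of its speed; a pose out of reach is approached as far as the arm can. A call with a gripper value outside its range is refused whole. The fingers move at their own pace and stop on an object; "force" is the grip in N (left out, the last holds). Time passes only in rows, so rows that repeat a pose let the fingers close. It gives the time, the measured TCP pose, the force and the opening at its end, in the units of the state.
- sense(): the state, without advancing time (a new reading comes with each control period).
- grab_frame(name): name is "side" or "top"; returns a dict with "color" (400x640x3 uint8, blue, green, red), "vertical_fov" (degrees; the focal length in pixels is half the picture's height over the tangent of half this angle, whatever the lens; pixels are square), "cx", "cy" (the principal point, pixels), "world_from_camera" (4x4, takes a point from camera to world coordinates). Camera axes: x right, y down, z forward; pixel columns grow to the right and rows downward; lengths in mm; the calibration is good to about 2 mm. A picture is of the moment at which its call begins. There is no depth.
- sign_off(): hands the job in, once; it reports no verdict.
The state is a dict: "clock": time; "qpos": joint angles; "qvel": joint speeds; "joint_efforts": joint torques, N m; "eef_pos": TCP position; "tcp_rot": TCP orientation; "contact_force": force on the tool from outside, world axes, zero at the start; "wrist_torque": the same for the moment, N m; "opening": opening from 0.0 (shut) to 1.0 (fully open).
Only numpy, scipy, OpenCV 4.12 (cv2) and the standard library are available. Lean on these libraries where they do the work, as an engineer would, in place of code of your own. Each camera call takes 0.05 s, during which the arm holds its last target. There are 200 camera calls.

## Task

A white screw cap has dropped into the narrow gap between the two lidded storage tins. Take the drag hook (wooden block grip, steel rod bent down at its end) by its grip, reach in over the cap with the bent end, and pull the cap out until it lies wholly clear on the open worktop just in front of the tins, without touching the cap with the gripper. Then let go of the hook, standing upright on the worktop with its bent end out of the gap too; the other cap out on the worktop is not part of the job.

Things in the scene. Friction and masses are not known exactly. Their poses are not given: they have to be found in the camera images.
- tins: two white tins with wooden lids, fixed side by side, each 180 long x 80 wide x 94 mm high; straight gap 46 mm wide, 180 mm long between them, open in front and above. Origin: on the worktop, mid-width of the gap, in the plane of the tins' fronts (the mouth). x points into the gap, y across it, z up; open worktop at negative x. A cooker hood hangs 0.46 m above the top, from world x = 0.6 m on
- cap: white screw cap, 29 mm across and 23 mm high, 20 g, standing loose in the gap 60 to 100 mm behind the mouth; origin at the centre of its underside, z up
- hook_grip (a point): centre of the drag hook's wooden block grip, 84 long (x) x 28 wide (y) x 64 mm high (z), standing loose on the worktop; grasp it across its 28 mm width. x points along the rod to the bent end, z up. A 7 mm rod runs level out of the block, 18 mm above this point, to 200 mm from it, then straight down to the foot. Hook about 180 g, centre of mass about 30 mm towards the foot
- hook_foot (a point): bent end of the drag hook: middle of a level crossbar 8 mm thick and 30 mm long (along y), 200 mm ahead of hook_grip along x and 28 mm lower; its underside is level with the grip's underside. Same axes as hook_grip. The rod is 46 mm above the worktop when the hook stands, so it passes over the standing cap with the foot down behind the cap
Things that resemble listed ones, but are neither listed nor needed, are in the scene too. Of the things shaped like the part that bears hook_grip, the wooden one is meant.

How it is judged:
By the outcome, as a careful person would: the job done as asked, in the order asked, and still so for the second after the job is handed in, with the robot touching nothing.
It also fails if it takes over 48 s, if anything falls off the work surface, if the arm or the gripper's body presses on something with over 40 N, if the wrist force passes 120 N, or if a joint passes its speed limit or range.

## Working session

There is one attempt and no reset: what is moved stays moved. The work goes in short steps, Python scripts to look and compute and a tool call to move; the robot and the scene stay as the last step left them, time stands still between calls to the robot, and variables do not carry over. Pictures are saved under pics/ and viewed, about 8 in all and at most 12, crops included, and the job is handed in when it is done.

Besides the shell and the picture viewer there is one more tool, called after "Emit:" by a JSON object that holds its "name" and its "arguments". drive_tool: Moves the arm, as the interface text tells. Its arguments: {"type":"object","properties":{"targets":{"type":"array"},"force":{"type":"number"}},"required":["targets"]}

```bash
mkdir -p pics; cat > h.py <<'E'
import numpy as np, cv2
from rig import sense, grab_frame, sign_off, grip_point_offset
from scipy.spatial.transform import Rotation as R
def cam(n):
    f=grab_frame(n); f['f']=200/np.tan(np.radians(f['vertical_fov'])/2); return f
def ray(f,u,v):
    T=f['world_from_camera']; d=T[:3,:3]@np.array([(u-f['cx'])/f['f'],(v-f['cy'])/f['f'],1]); return T[:3,3],d
def onz(f,u,v,z):
    o,d=ray(f,u,v); return o+d*(z-o[2])/d[2]
def proj(f,p):
    T=f['world_from_camera']; q=T[:3,:3].T@(np.array(p)-T[:3,3]); return np.array([f['cx'],f['cy']])+f['f']*q[:2]/q[2]
E
python3 - <<'E'
from h import *
import pickle
for n in("top","side"):
    f=cam(n); cv2.imwrite(f"pics/{n}0.png",f['color']); pickle.dump(f,open(n+"0.pkl","wb"))
    print(n,f['f'],f['cx'],f['cy'],f['world_from_camera'].round(3).tolist())
print(sense(),grip_point_offset)
E
```

```text
top 443.4586580774317 317.6762427507955 202.78793566789278 [[0.016, -0.981, 0.192, 197.166], [-1.0, -0.019, -0.015, 101.858], [0.018, -0.192, -0.981, 1066.82], [0.0, 0.0, 0.0, 1.0]]
side 455.5684456811743 323.81615150353196 199.49558852579392 [[0.852, -0.249, 0.46, -95.433], [-0.523, -0.36, 0.773, -755.752], [-0.027, -0.899, -0.437, 546.57], [0.0, 0.0, 0.0, 1.0]]
{'clock': 0.1, 'qpos': array([-1.24741764e+00,  3.53616231e-01,  1.63406599e+00,  1.82562137e-05,
        1.15520401e+00, -2.38069595e-03]), 'qvel': array([-1.47667810e-03, -2.45291375e-03, -1.90089241e-03,  4.57228628e-04,
       -8.50617291e-04, -8.95907521e-05]), 'joint_efforts': array([ 7.80489481e-04, -6.06354332e+01, -3.42819715e+01, -5.34205265e-05,
        3.93798007e-03, -2.62053572e-05]), 'eef_pos': array([ 199.92505531, -591.80137288,  303.21070734]), 'tcp_rot': array([-3.14029911e+00, -1.97722240e-05,  3.25751991e-01]), 'contact_force': array([ 0.26626622, -0.112671  ,  0.41187964]), 'wrist_torque': array([ 0.0030125 , -0.02105394, -0.02232811]), 'opening': 0.9982292035036633} 53.900000000000006
```

View pics/top0.png

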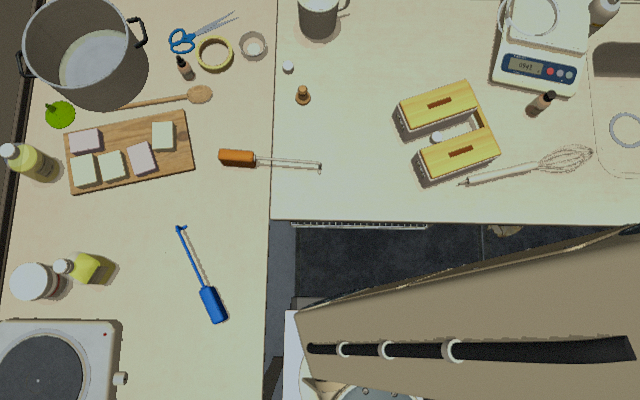

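View pics/side0.png

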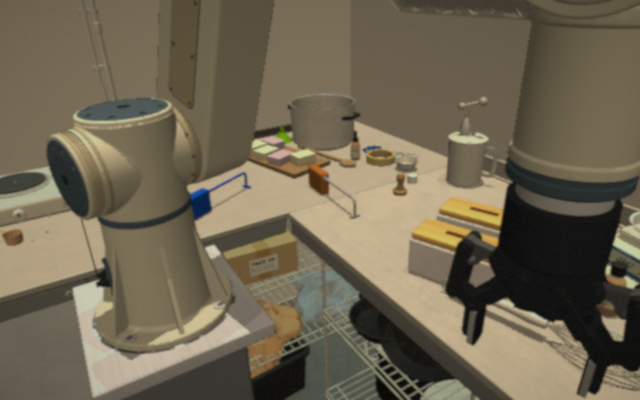

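Candidates for the hook: the orange-brown block at top (237,157) and a blue one at (213,305). The wooden one fits the description. The cap in the gap is at about (437,137), and the other cap at (288,67) is not part of the job. I'll measure and confirm in a crop.

```bash
python3 - <<'E'
from h import *
import pickle
f=pickle.load(open("top0.pkl","rb")); im=f['color']; hsv=cv2.cvtColor(im,cv2.COLOR_BGR2HSV)
for p in [(237,155),(232,160),(440,95),(465,148),(438,136)]: print(p,hsv[p[1],p[0]])
def comps(m,x0,y0,x1,y1,z,minA=60):
    mm=np.zeros_like(m); mm[y0:y1,x0:x1]=m[y0:y1,x0:x1]
    for c in cv2.findContours(mm,cv2.RETR_EXTERNAL,cv2.CHAIN_APPROX_NONE)[0]:
        if cv2.contourArea(c)<minA: continue
        w=np.array([onz(f,*q,z)[:2] for q in c[:,0].astype(float)],np.float32)
        r=cv2.minAreaRect(w); print(z,cv2.boundingRect(c),np.round(r[0],1),np.round(r[1],1),round(r[2],2)); print(cv2.boxPoints(r).round(1).tolist())
hook=cv2.inRange(hsv,(5,150,60),(18,255,255)); comps(hook,205,140,275,180,64)
lid=cv2.inRange(hsv,(15,70,90),(30,255,255)); comps(lid,380,70,510,200,94,200)
cv2.imwrite("pics/crop1.png",np.hstack([cv2.resize(im[120:200,205:335],None,fx=3,fy=3,interpolation=2),cv2.resize(im[75:195,385:515],None,fx=3,fy=3,interpolation=2)[:240*1+120][60:300]]))
for p in [(258,162),(320,162),(322,172)]: print(p,onz(f,*p,46).round(1),onz(f,*p,4).round(1))
E
```

```text
(237, 155) [ 17 181 185]
(232, 160) [ 13 174  98]
(440, 95) [ 25 128 182]
(465, 148) [ 12 210 114]
(438, 136) [ 90  16 191]
64 (218, 149, 36, 19) [497.  280.3] [84.1 38.7] 86.29
[[475.0, 239.5], [513.5999755859375, 237.0], [519.0999755859375, 321.0], [480.3999938964844, 323.5]]
94 (399, 79, 103, 100) [ 572.3 -216.2] [201.  178.5] 21.21
[[446.3999938964844, -169.39999389648438], [511.0, -335.79998779296875], [698.2999877929688, -263.1000061035156], [633.7000122070312, -96.5999984741211]]
(258, 162) [493.3 230.3  46. ] [505.5 235.6   4. ]
(320, 162) [496.5  82.6  46. ] [508.8  81.8   4. ]
(322, 172) [471.9  77.5  46. ] [483.3  76.5   4. ]
```

View pics/crop1.png

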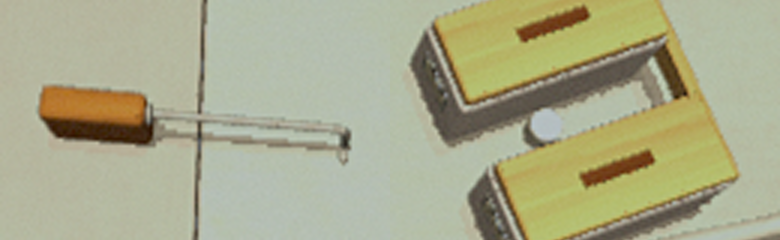

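The crop confirms it: an orange wooden block with a steel rod ending in a bent foot. The cap is in the gap, near the mouth at its left. Now I'll compute the frames.

```bash
cat >> h.py <<'E'
def go(x,y,z,yawdeg,s=None):
    "tool-axis shift/turn from measured pose to TCP x,y,z (mm), yaw deg, pointing down"
    s=s or sense(); R0=R.from_euler('xyz',s['tcp_rot']); R1=R.from_euler('xyz',[np.pi,0,np.radians(yawdeg)])
    d=R0.inv().apply(np.array([x,y,z])-s['eef_pos'])/1000; w=(R0.inv()*R1).as_rotvec()
    print('shift',d.round(4),'turn',w.round(3))
E
python3 - <<'E'
from h import *
import pickle
f=pickle.load(open("top0.pkl","rb")); im=f['color']; hsv=cv2.cvtColor(im,cv2.COLOR_BGR2HSV)
m=np.zeros((400,640),np.uint8); m[145:172,212:262]=cv2.inRange(hsv,(5,150,145),(22,255,255))[145:172,212:262]
c=max(cv2.findContours(m,0,1)[0],key=cv2.contourArea)
w=np.array([onz(f,*q,64)[:2] for q in c[:,0].astype(float)],np.float32); r=cv2.minAreaRect(w); print('blocktop',np.round(r[0],1),np.round(r[1],1),r[2])
# rod: crop pts, rows of bright rod above the shadow
a=onz(f,255.3,157.3,50);b=onz(f,320.8,163.5,50);print('rod',a.round(1),b.round(1),np.degrees(np.arctan2(*(b-a)[1::-1])))
# foot in side view & block
g=pickle.load(open("side0.pkl","rb"));
# lids
lid=cv2.inRange(hsv,(8,70,90),(32,255,255)); mm=np.zeros_like(lid); mm[70:200,380:510]=lid[70:200,380:510]
n,lab,st,_=cv2.connectedComponentsWithStats(mm); k=1+np.argmax(st[1:,4]); ys,xs=np.where(lab==k)
P=np.array([onz(f,u,v,94)[:2] for u,v in zip(xs,ys)])
r=cv2.minAreaRect(P.astype(np.float32)); print('lids',r)
for ang in (-68.3,-68.8,-69.3):
    t=np.radians(ang);ex=np.array([np.cos(t),np.sin(t)]);ey=np.array([-ex[1],ex[0]])
    X=P@ex;Y=P@ey; sel=(X>X.min()+30)&(X<X.min()+140); h,e=np.histogram(Y[sel],bins=np.arange(Y.min()-3,Y.max()+6,3)); 
    if ang==-68.8: print(e[0].round(1),h.tolist())
    hx,e2=np.histogram(X,bins=np.arange(X.min()-3,X.min()+16,2)); print(ang,e2[0].round(1),hx.tolist())
cp=onz(f,436.7,136.7,23); print('cap',cp.round(1), onz(f,436.7,136.7,0).round(1))
t=np.radians(-68.8);ex=np.array([np.cos(t),np.sin(t)]);ey=np.array([-ex[1],ex[0]]); print('cap in ex,ey',cp[:2]@ex,cp[:2]@ey)
print('edge',onz(f,400,220,0).round(0))
E
```

```text
blocktop [504.9 282.1] [79.4 23.3] 86.29088592529297
rod [503.6 236.7  50. ] [491.7  80.7  50. ] -94.37873312704475
lids ((572.3390502929688, -216.21617126464844), (200.98455810546875, 178.54135131835938), 21.21427345275879)
-68.3 319.5 [0, 4, 26, 50, 53, 48, 43, 41, 42]
351.9 [0, 38, 58, 4, 0, 0, 1, 25, 38, 60, 59, 59, 47, 47, 58, 60, 60, 60, 59, 59, 58, 59, 58, 59, 58, 59, 19, 0, 0, 0, 0, 0, 0, 0, 0, 0, 0, 0, 0, 0, 0, 0, 11, 57, 53, 4, 0, 0, 4, 37, 42, 56, 56, 56, 48, 49, 56, 56, 55, 56, 55, 57, 54, 55, 54, 54, 56, 55, 0]
-68.8 316.3 [0, 11, 36, 53, 55, 44, 40, 44, 42]
-69.3 312.0 [0, 8, 32, 53, 53, 49, 39, 43, 44]
cap [ 574.7 -206.7   23. ] [ 583.  -213.5    0. ]
cap in ex,ey 400.53075010643875 461.0575245645774
edge [ 367. -116.    0.]
```

```bash
python3 - <<'E'
from h import *
import pickle
f=pickle.load(open("top0.pkl","rb")); im=f['color']
c=cv2.resize(im[75:190,390:510],None,fx=5,fy=5,interpolation=cv2.INTER_NEAREST)
cv2.imwrite("pics/crop2.png",c)
E
```

```text
(no output)
```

View pics/crop2.png

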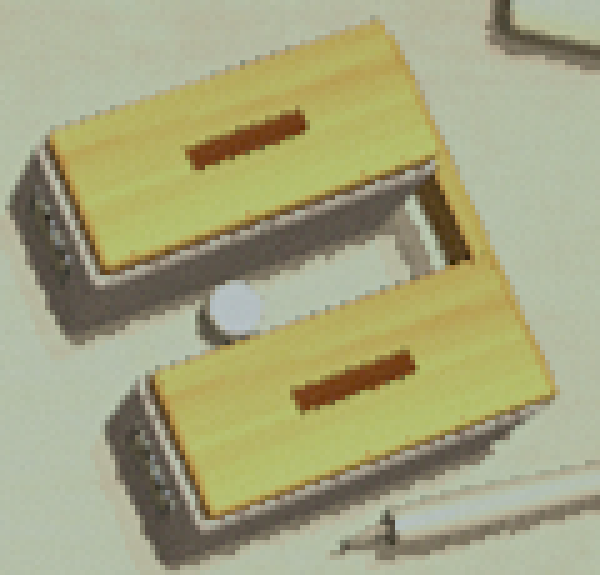

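The tins show clearly. Lid corners in crop pixels are: upper tin front (50,130) and (105,272), lower tin front (152,375) and (207,517), rear (380,18), (437,160) and (555,395). The cap top is at (236,308), with the mouth at the left.

```bash
python3 - <<'E'
from h import *
import pickle
f=pickle.load(open("top0.pkl","rb"))
px=lambda p:(p[0]/5-.5+390,p[1]/5-.5+75)
w=lambda p,z:onz(f,*px(p),z)[:2]
C=[w(p,94) for p in [(50,130),(105,272),(152,375),(207,517)]]; B=[w(p,94) for p in [(380,18),(437,160),(555,395)]]
print(np.round(C,1).tolist(),np.round(B,1).tolist())
print('widths',[np.linalg.norm(C[i]-C[i+1]).round(1) for i in range(3)])
ang=lambda a,b:np.degrees(np.arctan2(*(b-a)[::-1])).round(2)
print('front+..',ang(C[3],C[0])-90,'sides',ang(C[0],B[0]),ang(C[1],B[1]),ang(C[3],B[2]))
O=np.mean(C,0); t=np.radians(np.mean([ang(C[3],C[0])-90,ang(C[0],B[0]),ang(C[3],B[2])])); ex=np.array([np.cos(t),np.sin(t)]);ey=np.array([-ex[1],ex[0]])
print('O',O.round(1),np.mean(C[1:3],0).round(1),'yaw',np.degrees(t))
cap=w((236,308),23); print('cap',cap.round(1),'in gap',(cap-O)@ex,(cap-O)@ey)
T=180+np.degrees(t)
# hook grasp: yaw rod -93.9
y=np.radians(-93.9); G=np.array([503,281]); gp=G+10*np.array([np.cos(y),np.sin(y)]); print('grasp',gp)
go(gp[0],gp[1],200,86.1)
E
```

```text
[[636.4, -101.0], [566.6, -125.3], [517.2, -145.8], [450.4, -169.0]] [[697.2, -259.8], [625.8, -283.4], [511.7, -332.0]]
widths [np.float64(73.8), np.float64(53.5), np.float64(70.7)]
front+.. -69.93 sides -69.05 -69.49 -69.39
O [ 542.7 -135.3] [ 541.9 -135.5] yaw -69.45666666666666
cap [ 576.3 -206.8] in gap 78.72797149586822 6.377330996038095
grasp [502.31984709 271.02315721]
shift [ 0.5626 -0.7205  0.1042] turn [-1.000e-03 -1.000e-03 -1.177e+00]
```

Emit:
{"name": "drive_tool", "arguments": {"targets": [0.563,-0.72,0.104,0,0,-1.177,1,0.563,-0.72,0.104,0,0,-1.177,1,0.563,-0.72,0.104,0,0,-1.177,1,0.563,-0.72,0.104,0,0,-1.177,1,0.563,-0.72,0.104,0,0,-1.177,1,0.563,-0.72,0.104,0,0,-1.177,1,0.563,-0.72,0.104,0,0,-1.177,1,0.563,-0.72,0.104,0,0,-1.177,1,0.563,-0.72,0.104,0,0,-1.177,1,0.563,-0.72,0.104,0,0,-1.177,1,0.563,-0.72,0.104,0,0,-1.177,1,0.563,-0.72,0.104,0,0,-1.177,1]}}

```text
clock: 1.1
eef_pos: [364.7, -121.5, 247.2]
tcp_rot: [3.141, 0.0, 1.503]
contact_force: [1.3, 0.1, -0.3]
opening: 1.004
```

```bash
python3 - <<'E'
from h import *
s=sense();print(s['clock'],s['eef_pos'],s['tcp_rot'],s['qvel'].round(2))
go(502,271,200,86.1)
E
```

```text
1.1 [ 364.67351042 -121.48365853  247.23639475] [3.14120506e+00 1.08938701e-04 1.50278573e+00] [ 1.29  0.07  0.08  0.   -0.16  1.29]
shift [0.4009 0.1103 0.0472] turn [0. 0. 0.]
```

Emit:
{"name": "drive_tool", "arguments": {"targets": [0.385,0.105,0.045,0,0,0,1,0.385,0.105,0.045,0,0,0,1,0.385,0.105,0.045,0,0,0,1,0.385,0.105,0.045,0,0,0,1,0.385,0.105,0.045,0,0,0,1,0.385,0.105,0.045,0,0,0,1,0.385,0.105,0.045,0,0,0,1,0.385,0.105,0.045,0,0,0,1,0.385,0.105,0.045,0,0,0,1,0.385,0.105,0.045,0,0,0,1,0.385,0.105,0.045,0,0,0,1,0.385,0.105,0.045,0,0,0,1]}}

```text
clock: 2.1
eef_pos: [495.4, 254.7, 201.6]
tcp_rot: [-3.141, 0.001, 1.505]
contact_force: [-0.1, -0.3, -0.4]
opening: 0.999
```

```bash
python3 - <<'E'
from h import *
s=sense();print(s['clock'],s['eef_pos'],s['tcp_rot'],s['qvel'].round(2))
go(502,271,97,86.1)
f=cam("side");p=proj(f,(503,281,64)); print(p)
import pickle;pickle.dump(f,open("side1.pkl","wb"))
u,v=p.astype(int); c=f['color'][max(0,v-110):v+60,max(0,u-100):u+100]; cv2.imwrite("pics/side1.png",cv2.resize(c,None,fx=3,fy=3,interpolation=2))
E
```

```text
2.1 [495.40052623 254.7352026  201.58316079] [-3.14058528e+00  6.58317466e-04  1.50514856e+00] [-0.04 -0.03  0.04 -0.    0.01 -0.01]
shift [0.0167 0.0056 0.1046] turn [-0.001  0.001  0.002]
[317.00173167 168.22417912]
```

View pics/side1.png

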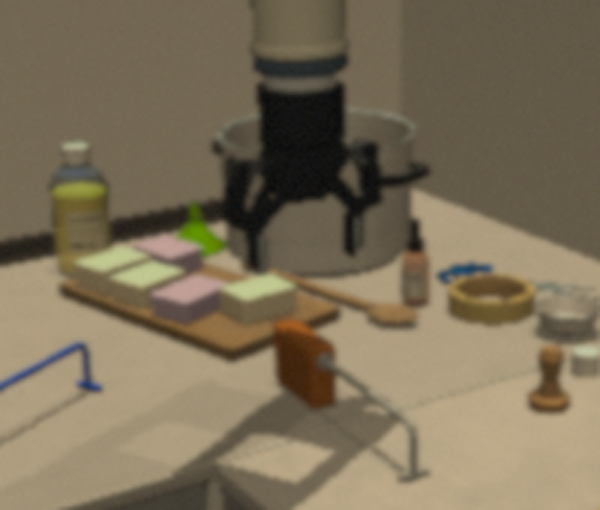

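Emit:
{"name": "drive_tool", "arguments": {"targets": [0.017,0.008,0.04,0,0,0,1,0.017,0.008,0.06,0,0,0,1,0.017,0.008,0.08,0,0,0,1,0.017,0.008,0.1,0,0,0,1,0.017,0.008,0.107,0,0,0,1,0.017,0.008,0.107,0,0,0,1,0.017,0.008,0.107,0,0,0,1,0.017,0.008,0.107,0,0,0,1,0.017,0.008,0.107,0,0,0,1]}}

```text
clock: 2.9
eef_pos: [505.5, 270.1, 96.8]
tcp_rot: [3.14, -0.001, 1.503]
contact_force: [0.0, 0.6, -0.4]
opening: 1.0
```

Emit:
{"name": "drive_tool", "arguments": {"targets": [0,0,0,0,0,0,0,0,0,0,0,0,0,0,0,0,0,0,0,0,0,0,0,0,0,0,0,0,0,0,0,0,0,0,0,0,0,0,0,0,0,0,0,0,0,0,0,0,0,0,0,0,0,0,0,0,0,0,0,0,0,0,0,0,0,0,0,0,0,0,0,0,0,0,0,0,0,0,0,0,0,0,0,0], "force": 50}}

```text
clock: 3.9
eef_pos: [504.8, 270.1, 95.6]
tcp_rot: [3.141, -0.0, 1.503]
contact_force: [-0.5, -1.0, 5.0]
opening: 0.318
```

```bash
python3 - <<'E'
from h import *
s=sense();print(s['clock'],s['eef_pos'],s['tcp_rot'],s['contact_force'],s['opening'])
f=cam("top"); c=cv2.resize(f['color'][110:200,205:335],None,fx=5,fy=5,interpolation=cv2.INTER_NEAREST); cv2.imwrite("pics/grasp.png",c)
import pickle;pickle.dump(f,open("top1.pkl","wb"))
E
```

```text
3.9 [504.82240606 270.05192493  95.56346935] [ 3.14148751e+00 -1.10402070e-04  1.50283332e+00] [-0.5389268  -0.95518683  4.99703251] 0.31846846627955705
```

View pics/grasp.png

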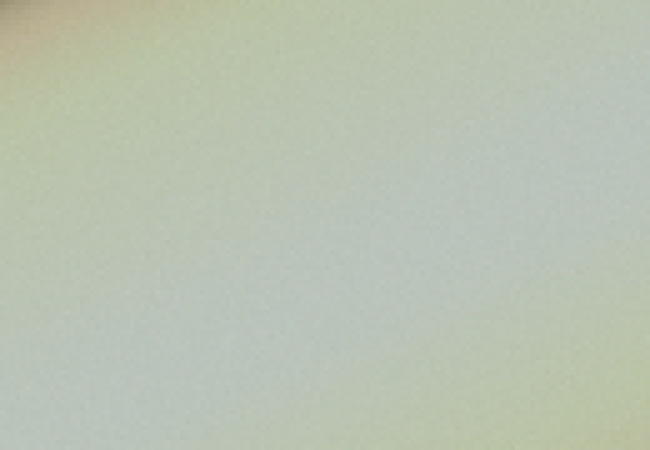

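The top crop only shows an arm link blocking that camera, so it says nothing about the hook. The opening of 0.318 × 85 ≈ 27 mm does fit the 28 mm block. Next I lift and line up in front of the mouth.

```bash
python3 - <<'E'
from h import *
go(462,84,140,110.6)
E
```

```text
shift [-0.1885 -0.0301 -0.0444] turn [ 0.    -0.    -0.427]
```

Emit:
{"name": "drive_tool", "arguments": {"targets": [0,0,-0.02,0,0,0,0,0,0,-0.044,0,0,0,0,0,0,-0.044,0,0,0,0,-0.04,-0.005,-0.044,0,0,-0.1,0,-0.08,-0.012,-0.044,0,0,-0.2,0,-0.12,-0.02,-0.044,0,0,-0.3,0,-0.155,-0.025,-0.044,0,0,-0.4,0,-0.188,-0.03,-0.044,0,0,-0.427,0,-0.188,-0.03,-0.044,0,0,-0.427,0,-0.188,-0.03,-0.044,0,0,-0.427,0,-0.188,-0.03,-0.044,0,0,-0.427,0,-0.188,-0.03,-0.044,0,0,-0.427,0]}}

```text
clock: 4.95
eef_pos: [462.4, 85.2, 139.2]
tcp_rot: [3.141, -0.0, 1.93]
contact_force: [-0.2, 0.1, -1.8]
opening: 0.319
```

```bash
python3 - <<'E'
from h import *
import pickle
s=sense();print(s['clock'],s['eef_pos'],s['tcp_rot'],s['contact_force'],s['opening'])
a=cam("top");b=cam("side"); pickle.dump((a,b),open("s2.pkl","wb"))
ca=a['color'][60:210,330:530]; ca=cv2.resize(ca,(800,600)[:2] and (400,300)); 
p=proj(b,(528,-92,45)); print(p); u,v=p.astype(int); cb=b['color'][v-75:v+75,max(0,u-100):][:,:200]; cb=cv2.resize(cb,(400,300))
cv2.imwrite("pics/s2.png",np.hstack([cv2.resize(a['color'],(400,250))[:, :],cv2.resize(cb,(333,250))]))
print(cb.shape,ca.shape,max(0,u-100),v-75)
E
```

```text
4.95 [462.44873518  85.1806232  139.15891153] [ 3.14121456e+00 -1.07932178e-04  1.93002094e+00] [-0.2086614   0.06063219 -1.80998825] 0.31924448682971884
[412.13330587 224.8613596 ]
(300, 400, 3) (300, 400, 3) 312 149
```

View pics/s2.png

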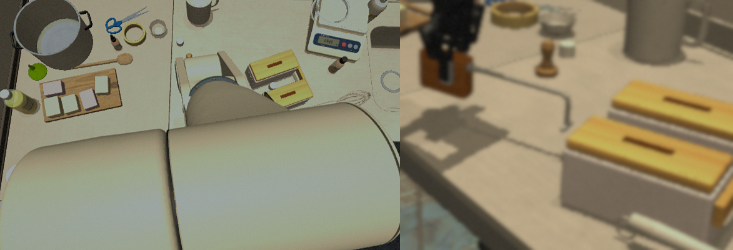

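The side view shows the hook held level in front of the gap, with the foot at full-frame (412.9,225.8) against a predicted (412.1,224.9). The top view is mostly covered by the arm. I'll look closer at the foot and mouth in both views.

```bash
python3 - <<'E'
from h import *
import pickle
a,b=pickle.load(open("s2.pkl","rb"))
ft=np.array([462.4,85.2])+189*np.array([np.cos(1.93-np.pi),np.sin(1.93-np.pi)]); print(ft)
print(proj(a,(*ft,47)),proj(b,(*ft,47)))
cb=b['color'][175:275,340:440]; ca=a['color'][80:180,370:470]
cv2.imwrite("pics/s3.png",np.hstack([cv2.resize(c,(400,400),interpolation=2) for c in (ca,cb)]))
E
```

```text
[528.83895113 -91.73746289]
[392.62052785 150.44779484] [412.39232548 223.92866666]
```

View pics/s3.png

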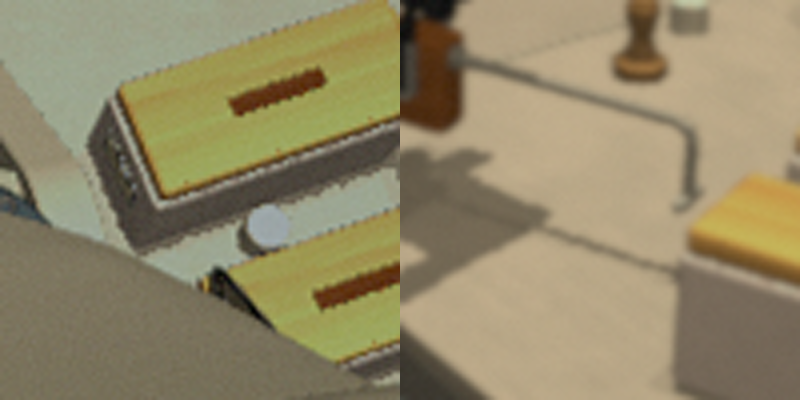

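Emit:
{"name": "drive_tool", "arguments": {"targets": [-0.02,0,0,0,0,0,0,-0.04,0,0,0,0,0,0,-0.06,0,0,0,0,0,0,-0.08,0,0,0,0,0,0,-0.08,0,0,0,0,0,0,-0.08,0,0,0,0,0,0]}}

```text
clock: 5.55
eef_pos: [490.6, 9.6, 139.2]
tcp_rot: [3.142, -0.0, 1.929]
contact_force: [-0.9, 0.4, -2.5]
opening: 0.323
```

Emit:
{"name": "drive_tool", "arguments": {"targets": [-0.02,0,0,0,0,0,0,-0.04,0,0,0,0,0,0,-0.06,0,0,0,0,0,0,-0.08,0,0,0,0,0,0,-0.082,0,0,0,0,0,0,-0.082,0,0,0,0,0,0,-0.082,0,0,0,0,0,0,-0.082,0,0,0,0,0,0]}}

```text
clock: 6.22
eef_pos: [518.4, -66.0, 139.2]
tcp_rot: [-3.141, -0.001, 1.931]
contact_force: [0.5, 0.4, -1.5]
opening: 0.322
```

```bash
python3 - <<'E'
from h import *
import pickle
s=sense();print(s['clock'],s['eef_pos'],s['tcp_rot'],s['contact_force'],s['opening'])
y=s['tcp_rot'][2]-np.pi; ft=s['eef_pos'][:2]+189*np.array([np.cos(y),np.sin(y)]); t=np.radians(-69.4);d=ft-[541.1,-131.1]
print('foot gap xy',d@[np.cos(t),np.sin(t)],d@[-np.sin(t),np.cos(t)])
a=cam("top");b=cam("side"); pickle.dump((a,b),open("s4.pkl","wb"))
print(proj(a,(*ft,50)),proj(b,(*ft,50)))
cb=b['color'][160:280,380:520]; ca=a['color'][75:195,370:510]
cv2.imwrite("pics/s4.png",np.hstack([cv2.resize(c,(400,343),interpolation=2) for c in (ca,cb)]))
E
```

```text
6.2167 [518.36466311 -66.00814646 139.16549091] [-3.14081507e+00 -6.56158506e-04  1.93076155e+00] [ 0.54280743  0.4069672  -1.48979554] 0.321898882205108
foot gap xy 120.0708941246425 1.7011746364218827
[454.51700485 129.247606  ] [483.53474358 244.91822341]
```

View pics/s4.png

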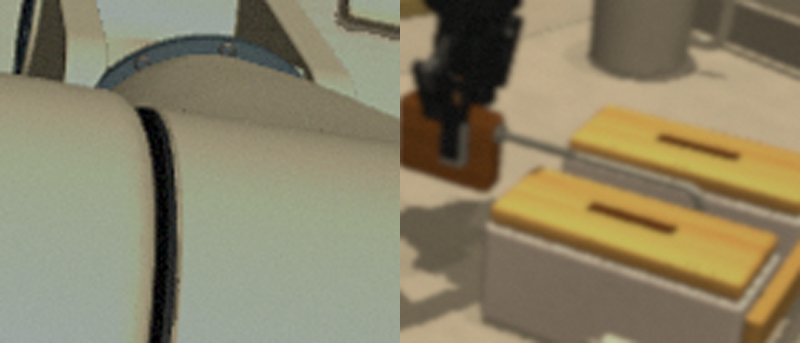

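The side view shows the rod running in between the lids, with its bend at crop (700,195). The top view is blocked. I'll lower the foot behind the cap.

Emit:
{"name": "drive_tool", "arguments": {"targets": [0,0,0.01,0,0,0,0,0,0,0.02,0,0,0,0,0,0,0.03,0,0,0,0,0,0,0.038,0,0,0,0,0,0,0.0425,0,0,0,0,0,0,0.0425,0,0,0,0,0,0,0.0425,0,0,0,0,0,0,0.0425,0,0,0,0]}}

```text
clock: 6.98
eef_pos: [518.9, -67.2, 96.4]
tcp_rot: [-3.141, -0.0, 1.93]
contact_force: [-0.1, 0.1, -2.3]
opening: 0.323
```

Emit:
{"name": "drive_tool", "arguments": {"targets": [0.006,0,0,0,0,0,0,0.014,0,0,0,0,0,0,0.022,0,0,0,0,0,0,0.03,0,0,0,0,0,0,0.038,0,0,0,0,0,0,0.046,0,0,0,0,0,0,0.054,0,0,0,0,0,0,0.062,0,0,0,0,0,0,0.07,0,0,0,0,0,0,0.078,0,0,0,0,0,0,0.084,0,0,0,0,0,0,0.09,0,0,0,0,0,0]}}

```text
clock: 7.98
eef_pos: [487.1, 17.7, 96.9]
tcp_rot: [3.142, 0.0, 1.93]
contact_force: [-0.0, 0.4, -2.3]
opening: 0.323
```

Emit:
{"name": "drive_tool", "arguments": {"targets": [0.008,0,0,0,0,0,0,0.016,0,0,0,0,0,0,0.024,0,0,0,0,0,0,0.032,0,0,0,0,0,0,0.04,0,0,0,0,0,0,0.047,0,0,0,0,0,0,0.051,0,0,0,0,0,0,0.053,0,0,0,0,0,0,0.053,0,0,0,0,0,0,0.053,0,0,0,0,0,0]}}

```text
clock: 8.82
eef_pos: [468.8, 66.7, 96.9]
tcp_rot: [3.141, 0.0, 1.93]
contact_force: [-0.1, -0.6, -1.4]
opening: 0.321
```

```bash
python3 - <<'E'
from h import *
import pickle
s=sense();print(s['clock'],s['eef_pos'],s['tcp_rot'],s['contact_force'],s['opening'])
y=s['tcp_rot'][2]-np.pi; ft=s['eef_pos'][:2]+189*np.array([np.cos(y),np.sin(y)]); t=np.radians(-69.4);d=ft-[541.1,-131.1]
print('foot gap xy',d@[np.cos(t),np.sin(t)],d@[-np.sin(t),np.cos(t)])
b=cam("side"); a=cam("top"); pickle.dump((a,b),open("s5.pkl","wb"))
print(proj(b,(*ft,5)))
u,v=proj(b,(*ft,5)).astype(int)
cv2.imwrite("pics/s5.png",np.hstack([cv2.resize(b['color'][v-60:v+50,u-75:u+60],None,fx=4,fy=4,interpolation=2),cv2.resize(a['color'][90:200,370:420],None,fx=4,fy=4,interpolation=2)]))
E
```

```text
8.8167 [468.81819871  66.68411642  96.87740776] [3.14148010e+00 8.35238324e-05 1.93008238e+00] [-0.07986069 -0.58506931 -1.37597943] 0.32097339319366036
foot gap xy -21.569462302634523 1.8810348226718856
[419.01771633 242.77936595]
```

View pics/s5.png

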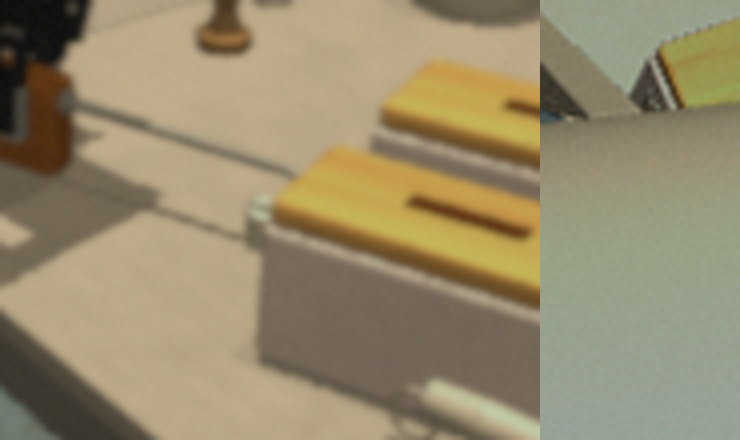

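The cap's edge shows at crop (258,220), just in front of the tin corner, so it came out. I'll pull a little further for margin, set the hook down, let go and rise.

Emit:
{"name": "drive_tool", "arguments": {"targets": [0.003,0,0,0,0,0,0,0.006,0,0,0,0,0,0,0.008,0,0,0,0,0,0,0.008,0,0,0,0,0,0,0.008,0,0.001,0,0,0,0,0.008,0,0.0015,0,0,0,0,0.008,0,0.0015,0,0,0,0,0.008,0,0.0015,0,0,0,0]}}

```text
clock: 9.58
eef_pos: [466.0, 74.2, 95.5]
tcp_rot: [3.141, -0.0, 1.93]
contact_force: [-1.2, 1.5, 2.4]
opening: 0.321
```

Emit:
{"name": "drive_tool", "arguments": {"targets": [0,0,0,0,0,0,0.5,0,0,0,0,0,0,0.8,0,0,0,0,0,0,1,0,0,0,0,0,0,1,0,0,0,0,0,0,1,0,0,0,0,0,0,1,0,0,0,0,0,0,1,0,0,0,0,0,0,1,0,0,0,0,0,0,1,0,0,0,0,0,0,1]}}

```text
clock: 10.42
eef_pos: [465.9, 74.2, 95.4]
tcp_rot: [-3.142, -0.0, 1.93]
contact_force: [-0.4, -0.2, -0.5]
opening: 0.997
```

Emit:
{"name": "drive_tool", "arguments": {"targets": [0,0,-0.01,0,0,0,1,0,0,-0.03,0,0,0,1,0,0,-0.06,0,0,0,1,0,0,-0.1,0,0,0,1,0,0,-0.14,0,0,0,1,0,0,-0.18,0,0,0,1,0,0,-0.2,0,0,0,1,0,0,-0.2,0,0,0,1]}}

```text
clock: 11.08
eef_pos: [467.9, 74.5, 301.1]
tcp_rot: [3.133, 0.002, 1.93]
contact_force: [0.9, 0.4, -0.1]
opening: 0.996
```

Emit:
{"name": "drive_tool", "arguments": {"targets": [-0.53,-0.483,0,0,0,1.6,1,-0.53,-0.483,0,0,0,1.6,1,-0.53,-0.483,0,0,0,1.6,1,-0.53,-0.483,0,0,0,1.6,1,-0.53,-0.483,0,0,0,1.6,1,-0.53,-0.483,0,0,0,1.6,1,-0.53,-0.483,0,0,0,1.6,1,-0.53,-0.483,0,0,0,1.6,1,-0.53,-0.483,0,0,0,1.6,1,-0.53,-0.483,0,0,0,1.6,1,-0.53,-0.483,0,0,0,1.6,1,-0.53,-0.483,0,0,0,1.6,1]}}

```text
clock: 12.08
eef_pos: [278.8, -391.6, 295.2]
tcp_rot: [-3.141, -0.0, 0.423]
contact_force: [2.5, -0.5, -0.2]
opening: 1.0
```

```bash
python3 - <<'E'
from h import *
go(200,-592,303,18.7)
E
```

```text
shift [-0.1541  0.1504 -0.0079] turn [-0.001  0.     0.097]
```

Emit:
{"name": "drive_tool", "arguments": {"targets": [-0.135,0.135,0,0,0,0,1,-0.135,0.135,0,0,0,0,1,-0.135,0.135,0,0,0,0,1,-0.135,0.135,0,0,0,0,1,-0.135,0.135,0,0,0,0,1,-0.135,0.135,0,0,0,0,1,-0.135,0.135,0,0,0,0,1,-0.135,0.135,0,0,0,0,1,-0.135,0.135,0,0,0,0,1]}}

```text
clock: 12.83
eef_pos: [214.4, -567.7, 295.1]
tcp_rot: [-3.14, -0.0, 0.431]
contact_force: [0.4, -0.2, -0.2]
opening: 1.001
```

```bash
python3 - <<'E'
from h import *
import pickle
a=cam("top");b=cam("side"); pickle.dump((a,b),open("s6.pkl","wb")); print(sense()['clock'])
cv2.imwrite("pics/s6.png",np.hstack([cv2.resize(a['color'][80:200,310:460],None,fx=3.2,fy=3.2,interpolation=2),cv2.resize(b['color'][160:280,335:435],None,fx=3.2,fy=3.2,interpolation=2)]))
E
```

```text
12.9333
```

View pics/s6.png

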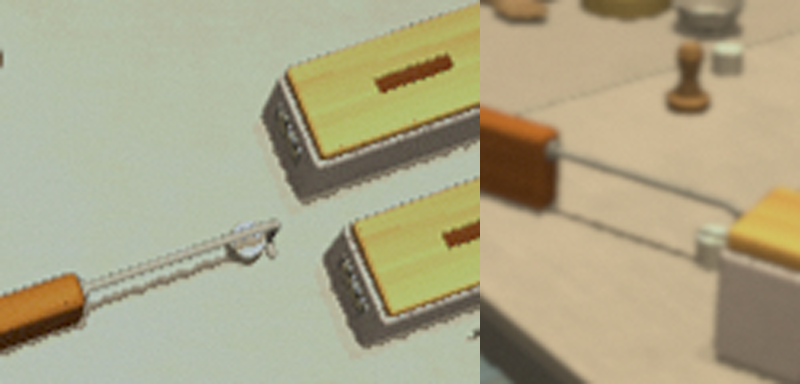

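Both views show the hook standing upright. The cap is at top px (387,156) with the foot just behind it at (394,158), both left of the mouth line through about (404,143) and (414,164). One numeric check, then hand in.

```bash
python3 - <<'E'
from h import *
import pickle
a,b=pickle.load(open("s6.pkl","rb")); t=np.radians(-69.4)
for n,p,z in (('cap',(387.5,156),20),('foot',(394.4,158),5)):
    d=onz(a,*p,z)[:2]-[541.1,-131.1]; print(n,d@[np.cos(t),np.sin(t)],d@[-np.sin(t),np.cos(t)])
sign_off()
E
```

```text
cap -50.457900956053855 -0.3007962677772654
foot -31.909769018526934 -7.436443817980703
the job is handed in; nothing more can be done
```

The cap is out of the gap and the hook is standing free on the worktop. I handed the job in at about 13 s on the robot's clock; no verdict is reported.

**What I did:** I gripped the wooden block and reached in over the cap with the foot raised about 44 mm. I lowered it behind the cap, pulled the cap straight out, set the hook down, let go and moved the arm away. The gripper stayed outside the gap, and the force readings at the end of each move were 5 N or less.

**Last checks:**
- **Cap:** the final pictures put its centre about 50 mm in front of the mouth, so its rear edge is about 36 mm clear.
- **Hook:** it stands upright with its foot about 32 mm in front of the mouth.
- **Disagreement:** the foot's sideways position came out at −7 mm from a hand-picked pixel, against about +2 mm from the arm pose. This does not affect the result.
- **Not seen:** the arm blocked the top camera during the grasp and while the foot was in the gap. There I relied on the finger opening, the side view and the wrist force.

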